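# Hang the parts cup on the sprung deburring tub

## Task

Pick up the parts cup by its orange grip and hang its sprung hook over the wall of the blue tub that lies farther from the robot, cup on the outside, pushed down until the hook has snapped fully home on the rim, and slid along the rim until it is up against the yellow end stop; then let go. The clip is stiff and the tub floats on springs: push firmly, but never so hard that the tub goes down onto its bumpers or the rubber stop is crushed, and leave the oil can, the screwdriver and the pulley where they are.

Things in the scene. Friction and masses are not known exactly. Their poses are not given: they have to be found in the camera images.
- cup_grip (a point): Centre of the orange grip block on top of the loose parts cup (about 0.2 kg): 16 mm in cup x, 36 in y, 50 high, 134 mm above the cup's underside. Axes: x from the hook out over the cup's open bin, y across the hook's width, z up. The hook's metal bridge, 6 mm thick and 40 mm wide in y, lies right under the block (its top 28 mm below this point).
- cup_bin (a point): Centre of the aluminium bin of the same cup: 60 mm in x, 80 mm in y, 55 mm tall, open on top. A flat back plate rises from its -x face to the hook's bridge, 100 mm above the cup's underside. Axes as cup_grip.
- hook_seat (a point): On the cup, 34 mm straight below cup_grip (same axes): middle of the underside of the hook's bridge, 3 mm from the back plate's face. Fully home, it lies on the rim's top middle line, beside point rim in the rim's y. The clip resists with up to 8 to 14 N from 11 mm to 4 mm before home, then snaps on; short of that it is pushed off again.
- tongue (a joint): Red sprung nylon tongue under the bridge on the hook's -x side, opposite the back plate: m that it is pushed open (0 to 0.012). Shut, its straight 4 mm next to the bridge stand 1.5 mm from the back plate, so on the wall it reads about 0.005. Below that a lead-in flares 40 degrees away from the plate for 20 mm.
- hook_mouth (a point): On the cup, 19 mm below hook_seat and 4 mm to -x of it: middle of the hook's open mouth, 14 mm wide in x between the back plate's face and the flared end of the tongue. The wall (6 mm thick) must enter inside the mouth; it slides home best close to the back plate. Axes as cup_grip.
- rim (a point): Middle of the top edge of the blue tub's wall farther from the robot. Axes: x outwards from the tub, y along the rim, z up. The wall is upright, 6 mm thick, 220 mm long (y -110 to 110); the tub is 160 mm in x, 90 mm deep, its rim about 175 mm above the bench. Outside, the wall is clear down to the bench (the base is set back).
- stop_face (a point): Yellow end stop, a block 14 mm thick in x, 12 mm high above the rim, on that wall at its +y end. The point is at rim height on its face that looks to -y, 92 mm from point rim, and stays there when the stop gives; axes as rim. The hook's bridge butts on this face: hook_seat is then 20 mm (half the bridge) from it.
- tub (a joint): Height of the blue tub from nominal, m, positive up. It moves only up and down, on four soft springs on its grey base (140 by 200 mm). At rest within 3 mm of 0; it sinks roughly 1.4 mm per N pressed and rises again when eased; at -0.032 it is on its bumpers and it must not go below -0.030. About 16 N of push is safe and enough to seat the hook.
- oil_can_mid (a point): Middle of a red oil can with a yellow band, 66 mm across, 120 mm tall, upright, loose on the bench. Leave alone.
- driver_mid (a point): A red-handled screwdriver lying on the bench, to the left beyond the tub. Leave alone.
- pulley_mid (a point): Middle of an aluminium pulley ring, 70 mm across, 22 mm tall, lying on the bench. Leave alone.
- end_stop (a joint): The yellow end stop is a stiff rubber buffer: m that it is pushed back along the rim's y, 0 when untouched. It gives about 1 mm for 4 N and springs back; it must not be crushed beyond 0.006. Sliding the seated hook along the rim rubs with about 3 to 8 N; at the stop the force rises above that.
There are look-alikes about, which are no part of the job. Leave any pink look-alike of the part that bears cup_grip alone.

How it is judged:
By the outcome, as a careful person would: the job done as asked, in the order asked, and still so for the second after the job is handed in, with the robot touching nothing.
It also fails if it takes over 51 s, if anything falls off the work surface, if the arm or the gripper's body presses on something with over 40 N, if the wrist force passes 120 N, or if a joint passes its speed limit or range.

## Robot

A 7-joint arm with a two-finger parallel gripper is mounted at the origin on the work surface. World frame = base frame: x ahead of the robot, y to its left, z up, the work surface at z = 0. Lengths are in m, angles in rad, forces in N, time in s.
With the tool pointing down it reaches from about 0.4 to 0.85 m from the base axis. Payload 4.5 kg.
Tool frame: the origin (TCP) lies between the finger pads; the fingertips stand r.finger_overhang ahead of it and the grasp point (between the pads) lies 8 mm behind it (r.finger_overhang is the distance from the TCP to the fingertips, in m); z points along the fingers, x is the direction in which the jaws open and shut, and the axes are right-handed (so a half turn about z gives the same grasp; the last joint's range is limited). The gripper opens to 88 mm and grips with 3 to 60 N. Pads are 18 mm wide; open, the fingers measure 123 mm over their backs; the gripper's body (75 mm by 187 mm) begins 45 mm behind the grasp point.
Start: joints at [1.192, 0.689, -0.195, 1.565, 0.157, 0.902, -0.215], TCP at [0.251, -0.573, 0.25] pointing down, gripper open.
Joint ranges: [-3.01, 3.01], [-0.46, 2.08], [-1.47, 1.51], [0.13, 2.56], [-1, 4.14], [0.04, 2.09], [-2.66, 2.66]. Speed limits (rad/s): [2.57, 2.57, 3.14, 3.14, 3.14, 3.14, 3.14].

## Interface

Orientations are given as a unit quaternion [x, y, z, w].
In Python, from plant import r gives the robot as it stands.
- The arm moves only by the tool move_arm, never from a script. Its argument "targets" is a list that holds one entry, the list of rows, each a list of 7 numbers: the turn, a rotation vector about the world's x, y, z in rad, then the shift along the world's x, y, z in m, then the opening, from 0 (shut) to 1 (fully open). A call has 1 to 5 rows; each row shifts and turns the pose as measured when the row begins; what a row does not reach is not made up. A row lasts 1/10 s, in which the tool goes at most 50 mm and 8.59 degrees, less where a joint would pass 70% of its speed; a pose out of reach is approached as far as the arm can. A call with a gripper value outside its range is refused whole. The fingers move at their own pace and stop on an object; "force" is the grip in N (left out, the last holds). Time passes only in rows, so rows that do not move let the fingers close. It gives the time, the measured TCP pose, the force and the opening at its end, in the units of the state.
- r.get_state(): the state, without advancing time (a new reading comes with each control period).
- r.snapshot(name): name is "scene" or "top" or "wrist"; returns a dict with "frame" (480x640x3 uint8, red, green, blue), "K" (3x3 intrinsics, pixels), "D" ([k1, k2, p1, p2, k3] as OpenCV has them; the pictures are not rectified), "T" (4x4, takes a point from camera to world coordinates). Camera axes: x right, y up, looking along -z (the intrinsics and any distortion apply to the point x, -y, -z); pixel columns grow to the right and rows downward; lengths in m; the calibration is good to about 2 mm. A picture is of the moment at which its call begins. There is no depth.
- r.finish_job(): hands the job in, once; it reports no verdict.
Trained networks look in a picture, given as the dict that the camera call returned (one of the last four; its "shot" number tells which), for a name from the list of things; names that differ only in an ending like _2 or _b are one class to them, and where a whole thing is asked for, a point or a joint stands for the part that bears it (a point fixed in the world has none). Each returns a list of dicts, best first, with "score" (0 to 1); they miss things now and then, are a little off and sometimes report something else, mostly with a low value. They report only what shows in the picture. A call takes as long as a camera call. They do not tell look-alikes from the thing itself.
- r.find_in(picture, query): "centre" ([row, column] in pixels, amid what is visible of it).
The state is a dict: "clock": time; "q": joint angles; "qd": joint speeds; "joint_torque": joint torques, N m; "tool_pos": TCP position; "eef_rot": TCP orientation; "contact_force": force on the tool from outside, world axes, zero at the start; "moment": the same for the moment, N m; "opening": opening from 0.0 (shut) to 1.0 (fully open).
Only numpy, scipy, OpenCV 4.12 (cv2) and the standard library are available. Lean on these libraries where they do the work, as an engineer would, in place of code of your own. Each camera call takes 0.05 s, during which the arm holds its last target. There are 200 camera calls.

## Working session

There is one attempt and no reset: what is moved stays moved. The work goes in short steps, Python scripts to look and compute and a tool call to move; the robot and the scene stay as the last step left them, time stands still between calls to the robot, and variables do not carry over. Pictures are saved under pics/ and viewed, about 8 in all and at most 12, crops included, and the job is handed in when it is done.

Besides the shell and the picture viewer there is one more tool, called after "Emit:" as a command line: name --argument value ..., lists and objects as JSON in quotes. move_arm: Moves the arm, as the interface text tells. Its arguments: {"type":"object","properties":{"targets":{"type":"array","items":{"type":"array","items":{"type":"array","items":{"type":"number"}}}},"force":{"type":"number"}},"required":["targets"]}

```bash
ls; mkdir -p pics
cat > h.py <<'E'
import numpy as np, cv2
from plant import r
def ray(s,rc):
    p=cv2.undistortPoints(np.array([[[rc[1],rc[0]]]],float),np.array(s["K"]),np.array(s["D"]))[0,0]
    T=np.array(s["T"]); d=T[:3,:3]@np.array([p[0],-p[1],-1.]); return T[:3,3],d/np.linalg.norm(d)
def atz(s,rc,z):
    o,d=ray(s,rc); return o+d*(z-o[2])/d[2]
def tri(obs):
    A=np.zeros((3,3));b=np.zeros(3)
    for s,rc in obs:
        o,d=ray(s,rc);P=np.eye(3)-np.outer(d,d);A+=P;b+=P@o
    x=np.linalg.solve(A,b)
    return x,[round(float(np.linalg.norm((np.eye(3)-np.outer(d,d))@(x-o))),4) for o,d in (ray(s,rc) for s,rc in obs)]
def proj(s,X):
    T=np.array(s["T"]); p=T[:3,:3].T@(np.array(X)-T[:3,3]); p=p*[1,-1,-1]
    q=cv2.projectPoints(p.reshape(1,1,3),np.zeros(3),np.zeros(3),np.array(s["K"]),np.array(s["D"]))[0][0,0]; return q[1],q[0]
def save(s,n,crop=None,f=1):
    im=np.array(s["frame"])[:,:,::-1]
    if crop: im=im[crop[0]:crop[1],crop[2]:crop[3]]
    cv2.imwrite("pics/"+n,cv2.resize(im,None,fx=f,fy=f,interpolation=cv2.INTER_CUBIC))
E
python3 - <<'E'
from h import *
S={n:r.snapshot(n) for n in("scene","top","wrist")}
for n,s in S.items():
    print(n,np.round(np.array(s["T"])[:3,3],3))
    for q in ["cup_grip","cup_bin","hook_seat","tongue","hook_mouth","rim","stop_face","tub","oil_can_mid","pulley_mid","driver_mid"]:
        print(q,[(np.round(d["centre"],1).tolist(),round(d["score"],2)) for d in r.find_in(s,q)[:3]])
im=np.hstack([np.array(S[n]["frame"]) for n in("scene","top")])
cv2.imwrite("pics/a.png",np.array(S["scene"]["frame"])[:,:,::-1]);cv2.imwrite("pics/b.png",np.array(S["top"]["frame"])[:,:,::-1])
st=r.get_state();print(st["clock"],st["eef_rot"],r.finger_overhang)
E
```

```text
pics
scene [ 1.098 -0.605  0.929]
cup_grip [([192.9, 392.6], 0.7), ([184.0, 339.8], 0.69), ([227.0, 433.4], 0.66)]
cup_bin [([230.3, 433.8], 0.84), ([188.0, 390.7], 0.82), ([186.8, 336.4], 0.64)]
hook_seat [([214.5, 369.1], 0.85), ([190.7, 394.6], 0.77), ([389.4, 267.0], 0.67)]
tongue []
hook_mouth [([184.4, 338.8], 0.91), ([209.6, 374.1], 0.86), ([227.0, 432.6], 0.86)]
rim [([239.8, 299.1], 0.6)]
stop_face [([241.4, 302.4], 0.75)]
tub [([241.9, 301.9], 0.68)]
oil_can_mid [([338.0, 178.9], 0.97)]
pulley_mid [([383.1, 266.5], 0.94)]
driver_mid [([275.2, 435.1], 0.62)]
top [0.46  0.065 1.26 ]
cup_grip [([325.3, 184.8], 0.78), ([181.5, 183.5], 0.77), ([253.5, 207.3], 0.74)]
cup_bin [([250.7, 207.0], 0.93), ([261.1, 147.1], 0.89), ([181.3, 186.1], 0.87)]
hook_seat [([180.1, 185.0], 0.93), ([254.0, 207.7], 0.74), ([322.4, 183.3], 0.74)]
tongue [([252.7, 207.6], 0.34)]
hook_mouth [([179.7, 181.6], 0.94), ([252.5, 205.5], 0.91), ([323.2, 186.0], 0.78)]
rim [([252.7, 337.0], 0.56)]
stop_face []
tub [([257.5, 335.6], 0.59)]
oil_can_mid [([278.2, 493.0], 0.93)]
pulley_mid [([192.4, 467.8], 0.77)]
driver_mid [([151.5, 239.3], 0.65)]
wrist [ 0.318 -0.543  0.384]
cup_grip []
cup_bin []
hook_seat []
tongue []
hook_mouth []
rim []
stop_face []
tub []
oil_can_mid []
pulley_mid []
driver_mid []
1.8 [ 8.37028740e-01 -5.47158923e-01  1.17351400e-05  1.31641473e-05] 0.011
```

View pics/a.png

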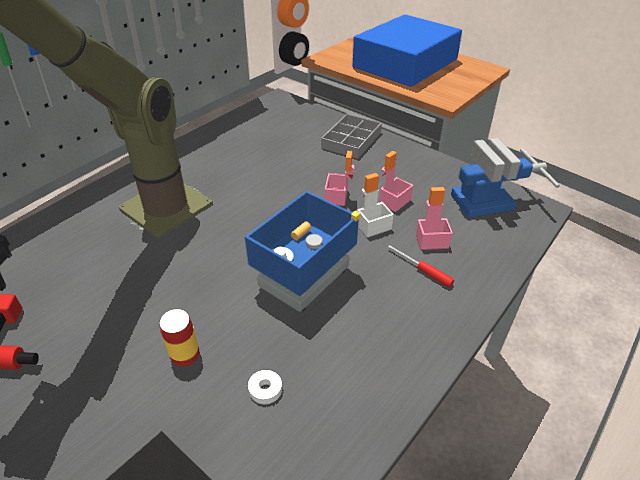

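View pics/b.png

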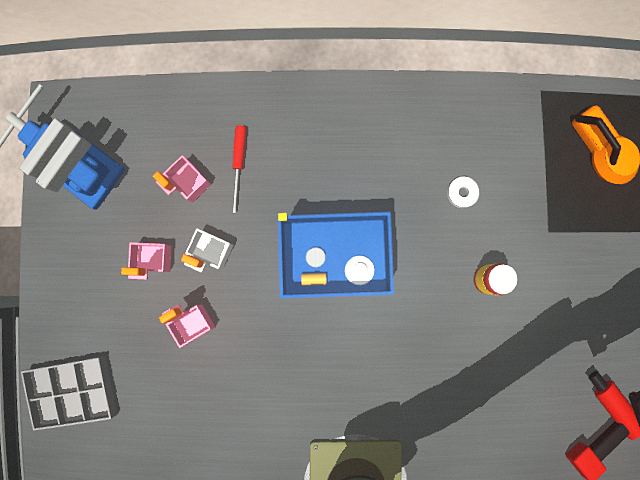

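The steel-coloured cup among three pink look-alikes has its grip at about (183,372) in scene and (262,192) in top. The far rim is the upper tub edge in top (row about 213, columns 283 to 390), with the yellow stop at its left end, which is +y.

Run:
```python
from h import *
t=r.snapshot("top"); s=r.snapshot("scene")
def seg(sn,lo,hi,box):
    hsv=cv2.cvtColor(np.array(sn["frame"]),cv2.COLOR_RGB2HSV); m=cv2.inRange(hsv,lo,hi)
    k=np.zeros_like(m); k[box[0]:box[1],box[2]:box[3]]=m[box[0]:box[1],box[2]:box[3]]
    n,l,st,c=cv2.connectedComponentsWithStats(k); i=1+st[1:,4].argmax(); ys,xs=np.where(l==i)
    R=cv2.minAreaRect(np.stack([xs,ys],1).astype(np.float32)); print(st[i],c[i],np.round(cv2.boxPoints(R),1).tolist()); return c[i][::-1]
OR=((5,150,120),(18,255,255)); YE=((20,120,120),(35,255,255))
gt=seg(t,*OR,(248,278,175,210)); gs=seg(s,*OR,(170,195,360,382))
print("grip tri",tri([(t,gt),(s,gs)]))
yt=seg(t,*YE,(205,228,270,295)); ys=seg(s,*YE,(205,225,345,365)); print("stop",tri([(t,yt),(s,ys)]))
for rc in [(213,283),(213,390),(295,281),(294,394)]: print(rc,np.round(atz(t,rc,.175),4))
a=np.array(t["frame"])[200:310,170:310]; b=np.array(s["frame"])[165:245,290:400]
a=cv2.resize(a,(700,550),interpolation=cv2.INTER_CUBIC); 
cv2.imwrite("pics/c.png",a[:,:,::-1]); save(s,"d.png",(170,270,280,400),6)
```

```text
[183 254  20  14  64] [195.78125 260.8125 ] [[180.6999969482422, 259.3999938964844], [183.5, 252.89999389648438], [203.10000610351562, 261.29998779296875], [200.3000030517578, 267.8999938964844]]
[365 173  14  20 218] [371.11926606 182.37614679] [[365.0, 173.0], [378.0, 173.0], [378.0, 192.0], [365.0, 192.0]]
grip tri (array([0.50441903, 0.32897032, 0.1386038 ]), [0.0025, 0.0025])
[278 213   9   8  68] [282.23529412 216.38235294] [[278.0, 213.0], [286.0, 213.0], [286.0, 220.0], [278.0, 220.0]]
[351 210   9  11  65] [355.23076923 215.2       ] [[349.79998779296875, 217.39999389648438], [353.79998779296875, 209.39999389648438], [360.6000061035156, 212.8000030517578], [356.6000061035156, 220.8000030517578]]
stop (array([0.58623545, 0.14828984, 0.18229954]), [0.0002, 0.0002])
(213, 283) [0.5939 0.1475 0.175 ]
(213, 390) [ 0.5928 -0.0611  0.175 ]
(295, 281) [0.4346 0.1514 0.175 ]
(294, 394) [ 0.4354 -0.0669  0.175 ]
```

View pics/c.png

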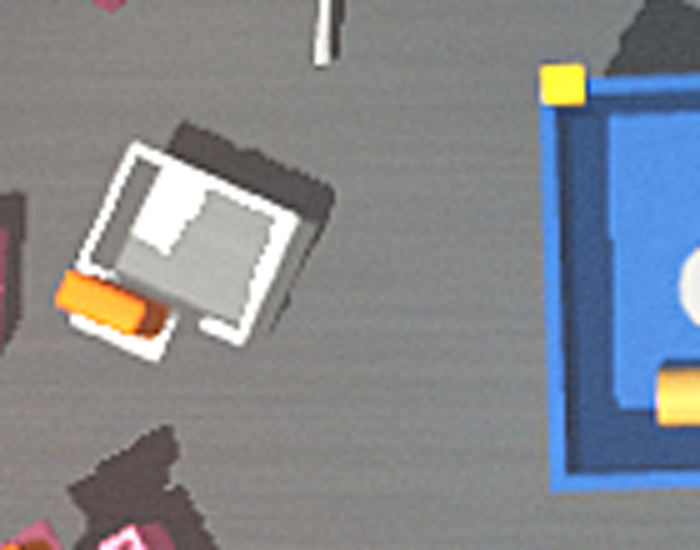

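Run:
```python
from h import *
t=r.snapshot("top")
P=[atz(t,rc,.055) for rc in [(229,198),(243,230),(268.6,218.6),(253.6,185.6)]]
A,B,C,D=P; c=sum(P)/4
print(np.round(P,3),c)
for v in (A-D,B-C,A-B,D-C): print(np.linalg.norm(v),np.degrees(np.arctan2(v[1],v[0])))
print(np.round(atz(t,(259.2,191.5),.159),4))
```

```text
[[0.575 0.343 0.055]
 [0.544 0.272 0.055]
 [0.489 0.296 0.055]
 [0.521 0.37  0.055]] [0.53231701 0.32017114 0.055     ]
0.06001073922762306 -26.675253223254934
0.060626850636385635 -23.958807926897816
0.07737110739945595 66.43501029804176
0.0802135215273198 65.932802382689
[0.505  0.3313 0.159 ]
```

Emit:
move_arm --targets '[[[0, 0, 0.1, 0.02, 0.042, 0.01, 1], [0, 0, 0.1, 0.02, 0.042, 0.01, 1], [0, 0, 0.1, 0.02, 0.042, 0.01, 1], [0, 0, 0.1, 0.02, 0.042, 0.01, 1], [0, 0, 0.1, 0.02, 0.042, 0.01, 1]]]'

```text
clock: 2.45
tool_pos: [0.3473, -0.3624, 0.2994]
eef_rot: [0.947, -0.322, 0.0, 0.003]
contact_force: [0.4, 0.0, -0.2]
opening: 1.001
```

Emit:
move_arm --targets '[[[0, 0, 0.1, 0.02, 0.042, 0.01, 1], [0, 0, 0.1, 0.02, 0.042, 0.01, 1], [0, 0, 0.05, 0.02, 0.042, 0.0, 1], [0, 0, 0.0, 0.015, 0.045, 0.0, 1], [0, 0, 0.0, 0.01, 0.045, 0.0, 1]]]'

```text
clock: 2.95
tool_pos: [0.437, -0.1382, 0.3232]
eef_rot: [0.981, -0.195, 0.005, 0.004]
contact_force: [1.2, 1.8, 0.5]
opening: 0.997
```

Emit:
move_arm --targets '[[[0, 0, 0, 0.01, 0.048, 0.0, 1], [0, 0, 0, 0.01, 0.048, 0.0, 1], [0, 0, 0, 0.01, 0.048, 0, 1], [0, 0, 0.0, 0.01, 0.048, 0.0, 0.7], [0, 0, 0.0, 0.01, 0.048, 0.0, 0.7]]]'

```text
clock: 3.45
tool_pos: [0.4875, 0.1065, 0.3246]
eef_rot: [0.98, -0.196, 0.007, 0.004]
contact_force: [0.8, -0.1, 0.3]
opening: 0.841
```

Emit:
move_arm --targets '[[[0, 0, 0, 0.005, 0.048, 0.0, 0.7], [0, 0, 0, 0.005, 0.048, 0.0, 0.7], [0, 0, 0, 0.005, 0.048, -0.01, 0.7], [0, 0, 0.0, 0.0, 0.048, -0.01, 0.7], [0, 0, 0.0, 0.0, 0.0, 0.0, 0.7]]]'

```text
clock: 3.95
tool_pos: [0.5013, 0.3124, 0.3054]
eef_rot: [0.981, -0.192, 0.008, -0.0]
contact_force: [-0.5, -0.4, 0.4]
opening: 0.698
```

Run:
```python
from h import *
w=r.snapshot("wrist"); save(w,"w1.png"); st=r.get_state()
print(st["tool_pos"],st["eef_rot"],st["q"])
print(np.round(w["T"],3))
for X in [(.505,.331,.159),(.505,.331,.109),(.532,.320,.055)]: print(proj(w,X))
```

```text
[0.50257447 0.30849653 0.30565521] [ 0.98091357 -0.19424198  0.0087193   0.00161284] [-0.37458982  0.59874933 -0.45148983  1.60687335  0.31599518  0.9996748
 -1.31951155]
[[ 0.926  0.366  0.093  0.527]
 [-0.377  0.886  0.268  0.381]
 [ 0.016 -0.283  0.959  0.441]
 [ 0.     0.     0.     1.   ]]
(np.float64(202.7853716122815), np.float64(309.9527464316774))
(np.float64(191.3771573805859), np.float64(310.17047036302773))
(np.float64(182.17400666168854), np.float64(340.6162713598943))
```

View pics/w1.png

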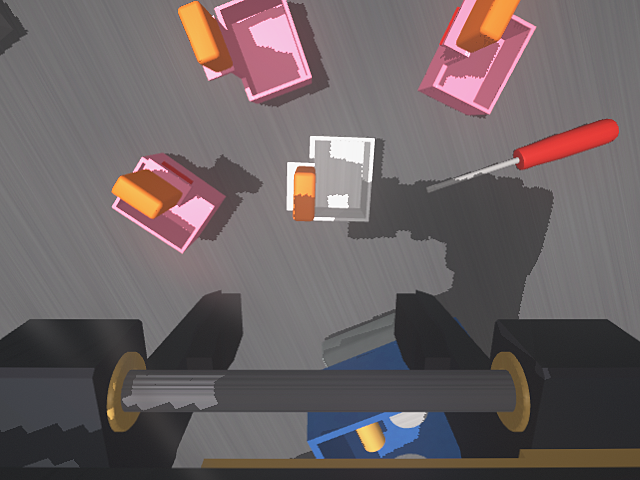

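The wrist view shows the aluminium cup with its grip at rows 166 to 221, columns 293 to 316. The pink cups stand well clear, and the cup's yaw is close to the tool's. I'll fit the cup pose against this picture.

```bash
cat >> h.py <<'E'
def blockbox(w,x,y,yaw,z=.134):
    c,s=np.cos(yaw),np.sin(yaw); P=[]
    for dx in(-.008,.008):
        for dy in(-.018,.018):
            for dz in(-.025,.025): P.append(proj(w,(x+c*dx-s*dy,y+s*dx+c*dy,z+dz)))
    return np.array(P)
E
python3 - <<'E'
from h import *
from scipy.optimize import least_squares
w=r.snapshot("wrist"); st=r.get_state(); print(st["tool_pos"],st["eef_rot"])
hsv=cv2.cvtColor(np.array(w["frame"]),cv2.COLOR_RGB2HSV); m=cv2.inRange(hsv,(4,150,60),(20,255,255))
n,l,s,c=cv2.connectedComponentsWithStats(m)
i=min([i for i in range(1,n) if s[i,4]>200],key=lambda i:np.hypot(c[i][0]-305,c[i][1]-193)); print(s[i],c[i])
ys,xs=np.where(l==i); pts=np.stack([ys,xs],1)
A=np.arange(0,2*np.pi,np.pi/12)
sup=lambda P:np.array([(P@[np.sin(a),np.cos(a)]).max() for a in A])
obs=sup(pts+0.0)
f=lambda p:sup(blockbox(w,*p))-obs-.5*0
o=least_squares(f,[.505,.331,-.42]); print(o.x,np.degrees(o.x[2]),np.sqrt(np.mean(o.fun**2)))
for rc in [(137,311),(139,375),(221,369)]: print(np.round(atz(w,rc,.055),4))
g=np.array(w["frame"]);
E
```

```text
[0.50361673 0.30530137 0.30589229] [ 0.98053208 -0.19611678  0.00934435  0.0027809 ]
[ 289  162   22   54 1039] [299.186718   190.43022137]
[ 0.50200097  0.33633775 -0.40149649] -23.004054567832462 3.360004459561493
[0.5234 0.3649 0.055 ]
[0.5781 0.3403 0.055 ]
[0.5455 0.2684 0.055 ]
```

```bash
cat >> h.py <<'E'
def fit(w,guess,z=.134):
    from scipy.optimize import least_squares
    hsv=cv2.cvtColor(np.array(w["frame"]),cv2.COLOR_RGB2HSV); m=cv2.inRange(hsv,(4,150,60),(20,255,255))
    n,l,s,c=cv2.connectedComponentsWithStats(m); g=blockbox(w,*guess,z).mean(0)
    i=min([i for i in range(1,n) if s[i,4]>60],key=lambda i:np.hypot(c[i][0]-g[1],c[i][1]-g[0]))
    pts=np.stack(np.where(l==i),1); A=np.arange(0,2*np.pi,np.pi/12)
    sup=lambda P:np.array([(P@[np.sin(a),np.cos(a)]).max() for a in A])
    obs=sup(pts); o=least_squares(lambda p:sup(blockbox(w,*p,z))-obs,guess)
    return o.x,o.fun,s[i]
E
python3 - <<'E'
from h import *
for k in range(2):
    w=r.snapshot("wrist"); st=r.get_state(); print(st["clock"],st["tool_pos"],st["eef_rot"],np.abs(st["qd"]).max())
    x,f,s=fit(w,[.505,.331,-.42]); print(x,np.degrees(x[2]),s,np.round(f,1))
    P=blockbox(w,*x); print(P.min(0),P.max(0))
E
```

```text
4.1 [0.5043803  0.30333039 0.30611227] [ 0.98023468 -0.1975705   0.00975402  0.00327675] 0.034220837516735825
[ 0.50234054  0.33639478 -0.41812614] -23.95686303709745 [ 285  158   22   55 1068] [1.7 2.3 3.  3.5 3.4 2.9 1.5 2.5 3.2 3.4 3.1 2.1 0.8 2.7 3.  3.4 3.4 3.
 1.8 2.9 3.3 3.5 3.1 2.5]
[156.23724289 284.18088453] [213.48993705 307.65257372]
4.15 [0.50480117 0.30229566 0.30633111] [ 0.98004978 -0.19847275  0.00997613  0.00338691] 0.019729082653828944
[ 0.50170979  0.33606919 -0.40714684] -23.32779550668442 [ 283  156   22   54 1056] [0.6 2.3 3.5 4.  3.9 3.5 2.8 3.5 4.1 4.4 3.6 2.6 2.3 3.3 3.5 3.6 3.3 2.3
 1.  4.4 6.8 6.  4.5 2.6]
[154.9531032  280.68589736] [211.81800854 304.6246426 ]
```

Emit:
move_arm --targets '[[[0.011, 0.018, -0.015, -0.001, 0.017, -0.03, 0.7], [0, 0, 0, -0.001, 0.016, -0.03, 0.7], [0, 0, 0, 0, 0, 0, 0.7], [0, 0, 0, 0, 0, 0, 0.7]]]'

```text
clock: 4.55
tool_pos: [0.5076, 0.3272, 0.2482]
eef_rot: [0.977, -0.213, 0.003, 0.001]
contact_force: [-0.2, 0.3, 0.8]
opening: 0.7
```

```bash
cat >> h.py <<'E'
from scipy.spatial.transform import Rotation as Ro
def pose():
    st=r.get_state(); R=Ro.from_quat(st["eef_rot"]).as_matrix()
    a=R[:,2]; corr=np.cross(a,[0,0,-1])
    print("t",round(st["clock"],2),"pos",np.round(st["tool_pos"],4),"yaw",round(np.degrees(np.arctan2(R[1,0],R[0,0])),2),"tiltcorr",np.round(corr,4),"F",np.round(st["contact_force"],1),"M",np.round(st["moment"],2),"op",round(st["opening"],3))
    return st
E
python3 - <<'E'
from h import *
for k in range(2):
    w=r.snapshot("wrist"); pose()
    x,f,s=fit(w,[.5025,.335,-.41]); print(x,np.degrees(x[2]),s,np.abs(f).mean())
save(w,"w2.png")
E
```

```text
t 4.6 pos [0.5075 0.3271 0.2482] yaw -24.57 tiltcorr [0.0024 0.006  0.    ] F [ 0.4 -0.4  0. ] M [-0.07 -0.01 -0.04] op 0.699
[ 0.50117647  0.33610984 -0.37606175] -21.546751192310637 [ 290  199   26   70 1440] 5.0369888324349406
t 4.65 pos [0.5076 0.3276 0.2486] yaw -24.56 tiltcorr [0.0015 0.0067 0.    ] F [ 0.3 -0.   0.8] M [-0.   -0.04 -0.08] op 0.701
[ 0.50206441  0.33642175 -0.42981207] -24.626417677775002 [ 290  199   26   69 1430] 4.201385015345347
```

Emit:
move_arm --targets '[[[0.002, 0.006, 0.01, -0.003, 0.005, -0.02, 0.7], [0, 0, 0, -0.003, 0.004, -0.02, 0.7], [0, 0, 0, 0, 0, 0, 0.7]]]'

```text
clock: 4.95
tool_pos: [0.5049, 0.3349, 0.2132]
eef_rot: [0.978, -0.21, 0.004, -0.003]
contact_force: [-0.5, -0.2, 0.1]
opening: 0.703
```

Run:
```python
from h import *
w=r.snapshot("wrist"); pose()
x,f,s=fit(w,[.5025,.335,-.41]); print(x,np.degrees(x[2]),s,np.abs(f).mean())
save(w,"w2.png")
```

```text
t 5.0 pos [0.5061 0.335  0.2145] yaw -24.3 tiltcorr [-0.0053  0.0109  0.    ] F [ 0.5 -0.1  0.8] M [-0.03 -0.06  0.04] op 0.697
[ 0.50270976  0.33718431 -0.42451833] -24.323108742707383 [ 297  219   30   84 2386] 4.064043833417901
```

View pics/w2.png

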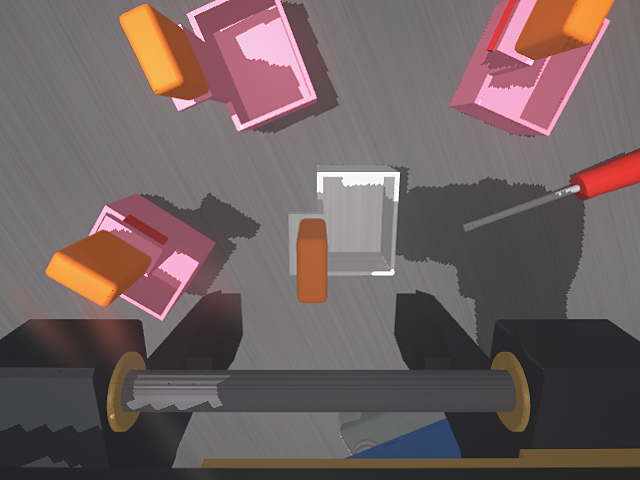

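The view shows the grip lying parallel between the open fingers, about 3 mm off centre. I'll correct that and descend.

Emit:
move_arm --targets '[[[-0.005, 0.011, 0, -0.003, 0.002, -0.025, 0.7], [0, 0, 0, 0, 0, -0.025, 0.7], [0, 0, 0, 0, 0, -0.02, 0.7], [0, 0, 0, 0, 0, 0, 0.7]]]'

```text
clock: 5.4
tool_pos: [0.5089, 0.3371, 0.1512]
eef_rot: [0.977, -0.213, 0.005, -0.005]
contact_force: [0.3, -0.4, 0.0]
opening: 0.699
```

```bash
python3 -c "
from h import *
pose()"
```

```text
t 5.4 pos [0.5089 0.3371 0.1512] yaw -24.58 tiltcorr [-0.0068  0.0122  0.    ] F [ 0.3 -0.4  0. ] M [-0.06 -0.04 -0.01] op 0.699
```

Emit:
move_arm --targets '[[[-0.01, 0.018, 0, -0.006, 0.0, -0.008, 0.7], [-0.005, 0.009, 0, -0.003, 0, -0.008, 0.7], [0, 0.003, 0, -0.001, 0, -0.005, 0.7], [0, 0, 0, 0, 0, 0, 0.7]]]'

```text
clock: 5.8
tool_pos: [0.5011, 0.3383, 0.1339]
eef_rot: [0.977, -0.214, -0.006, 0.004]
contact_force: [-0.4, -0.3, -0.3]
opening: 0.698
```

```bash
python3 -c "
from h import *
pose()"
```

```text
t 5.8 pos [0.5011 0.3383 0.1339] yaw -24.68 tiltcorr [ 0.0048 -0.0137  0.    ] F [-0.4 -0.3 -0.3] M [ 0.01 -0.04  0.02] op 0.698
```

Emit:
move_arm --targets '[[[0.003, -0.008, 0.005, 0.001, -0.001, -0.004, 0.7], [0, 0, 0, 0, 0, -0.001, 0.7], [0, 0, 0, 0, 0, 0, 0.7]]]'

```text
clock: 6.1
tool_pos: [0.5026, 0.3375, 0.1292]
eef_rot: [0.977, -0.211, -0.002, 0.001]
contact_force: [0.2, -0.1, -0.8]
opening: 0.698
```

```bash
python3 -c "
from h import *
pose()"
```

```text
t 6.1 pos [0.5026 0.3375 0.1292] yaw -24.36 tiltcorr [ 0.0008 -0.0038  0.    ] F [ 0.2 -0.1 -0.8] M [-0.02 -0.06  0.01] op 0.698
```

Aligned. Closing.

Emit:
move_arm --targets '[[[0, 0, 0, 0, 0, 0, 0.3], [0, 0, 0, 0, 0, 0, 0.1], [0, 0, 0, 0, 0, 0, 0.1], [0, 0, 0, 0, 0, 0, 0.1], [0, 0, 0, 0, 0, 0, 0.1]]]' --force 30

```text
clock: 6.6
tool_pos: [0.5029, 0.3377, 0.1297]
eef_rot: [0.977, -0.211, -0.002, 0.001]
contact_force: [0.1, -0.5, 0.1]
opening: 0.269
```

Emit:
move_arm --targets '[[[0, 0, 0, 0, 0, 0, 0], [0, 0, 0, 0, 0, 0, 0], [0, 0, 0, 0, 0, 0, 0]]]' --force 55

```text
clock: 6.9
tool_pos: [0.503, 0.3377, 0.1297]
eef_rot: [0.977, -0.211, -0.001, 0.0]
contact_force: [-0.5, -0.2, -1.2]
opening: 0.175
```

```bash
python3 -c "
from h import *
pose()"
```

```text
t 6.9 pos [0.503  0.3377 0.1297] yaw -24.37 tiltcorr [ 0.0003 -0.003   0.    ] F [-0.5 -0.2 -1.2] M [-0.06 -0.03  0.02] op 0.175
```

Emit:
move_arm --targets '[[[0, 0, 0, 0, 0, 0.02, 0], [0, 0, 0, 0, 0, 0.03, 0], [0, 0, 0, 0, 0, 0.04, 0], [0, 0, 0, 0, 0, 0.04, 0], [0, 0, 0, 0, 0, 0.04, 0]]]'

```text
clock: 7.4
tool_pos: [0.4974, 0.3328, 0.2969]
eef_rot: [0.978, -0.21, -0.008, 0.008]
contact_force: [0.0, 1.2, -1.6]
opening: 0.181
```

Emit:
move_arm --targets '[[[0, 0, 0.08, 0.02, 0, 0.03, 0], [0, 0, 0.08, 0.025, -0.01, 0, 0], [0, 0, 0.08, 0.025, -0.02, 0, 0], [0, 0, 0.08, 0.025, -0.02, 0, 0], [0, 0, 0.06, 0, 0, 0, 0]]]'

```text
clock: 7.9
tool_pos: [0.595, 0.2833, 0.335]
eef_rot: [1.0, -0.013, -0.004, 0.006]
contact_force: [1.1, -0.3, -2.1]
opening: 0.178
```

Run:
```python
from h import *
pose()
s=r.snapshot("scene");t=r.snapshot("top");w=r.snapshot("wrist");pose()
save(w,"w3.png"); save(s,"s3.png",(110,270,280,440),5); save(t,"t3.png")
a=np.array(w["frame"]);b=cv2.resize(np.array(s["frame"])[130:270,270:430],(640,560))
cv2.imwrite("pics/m3.png",np.hstack([cv2.resize(a,(400,300)),cv2.resize(b,(400,300))])[:,:,::-1])
```

```text
t 7.9 pos [0.595  0.2833 0.335 ] yaw -1.46 tiltcorr [ 0.0124 -0.0074  0.    ] F [ 1.1 -0.3 -2.1] M [-0.01 -0.02  0.01] op 0.178
t 8.05 pos [0.5903 0.2888 0.3354] yaw -1.23 tiltcorr [ 0.008  -0.0111  0.    ] F [ 0.   0.4 -1.7] M [-0.   -0.03  0.03] op 0.179
```

View pics/m3.png

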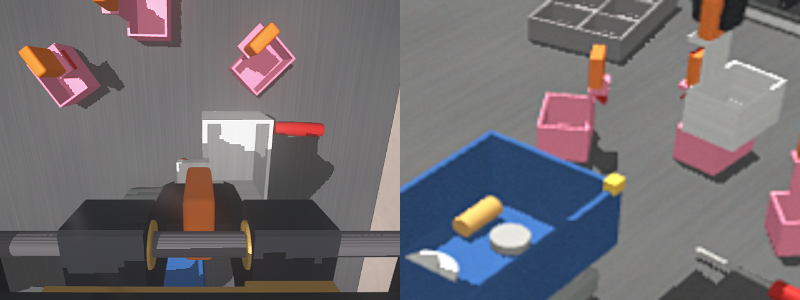

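Emit:
move_arm --targets '[[[0.004, -0.005, 0.01, 0.005, -0.04, 0, 0], [0.004, -0.005, 0.01, 0, -0.045, 0, 0], [0, 0, 0, 0, -0.045, -0.005, 0], [0, 0, 0, 0, -0.045, -0.005, 0], [0, 0, 0, 0, -0.04, 0, 0]]]'

```text
clock: 8.55
tool_pos: [0.587, 0.0831, 0.3246]
eef_rot: [1.0, 0.009, -0.003, -0.005]
contact_force: [-0.0, -0.4, -1.5]
opening: 0.179
```

Emit:
move_arm --targets '[[[0, 0, 0, 0, 0, -0.01, 0], [0, 0, 0, 0, 0, -0.015, 0], [0, 0, 0, 0, 0, -0.01, 0], [0, 0, 0, 0, 0, 0, 0]]]'

```text
clock: 8.95
tool_pos: [0.5871, 0.079, 0.2918]
eef_rot: [1.0, 0.003, -0.0, -0.003]
contact_force: [-0.2, -4.2, 6.4]
opening: 0.175
```

Run:
```python
from h import *
pose()
w=r.snapshot("wrist");t=r.snapshot("top");s=r.snapshot("scene");pose()
np.savez("k.npz",**{n+k:np.array(v[k]) for n,v in(("w",w),("t",t),("s",s)) for k in("frame","K","D","T")})
a=np.array(w["frame"]);b=np.array(s["frame"])[160:310,230:380]
cv2.imwrite("pics/m4.png",np.hstack([a[:,:400],cv2.resize(b,(400,480))])[:,:,::-1])
f=np.array(t["frame"]).astype(int)
for c in (300,345,375): print(c,[f[r_,c].tolist() for r_ in range(207,222)])
```

```text
t 8.95 pos [0.5871 0.079  0.2918] yaw 0.34 tiltcorr [-0.0065 -0.001  -0.    ] F [-0.2 -4.2  6.4] M [-1.1   0.23  0.04] op 0.175
t 9.1 pos [0.5872 0.0789 0.2928] yaw 0.32 tiltcorr [-0.006  -0.0004 -0.    ] F [-1.8 -2.6  6.8] M [-0.89  0.35  0.04] op 0.176
300 [[167, 168, 117], [170, 168, 120], [181, 180, 126], [176, 178, 123], [178, 176, 124], [156, 158, 111], [121, 118, 86], [99, 96, 68], [88, 83, 62], [102, 102, 76], [117, 115, 82], [107, 105, 79], [98, 102, 89], [99, 98, 106], [101, 103, 107]]
345 [[143, 136, 97], [137, 137, 91], [138, 138, 92], [139, 136, 92], [136, 137, 94], [143, 140, 95], [141, 140, 95], [139, 139, 93], [141, 138, 96], [140, 139, 93], [139, 137, 92], [141, 140, 93], [143, 144, 97], [146, 145, 99], [140, 139, 94]]
375 [[114, 112, 79], [114, 114, 81], [111, 112, 77], [118, 117, 83], [117, 116, 81], [116, 119, 75], [120, 119, 81], [125, 123, 87], [119, 121, 82], [123, 122, 87], [124, 122, 82], [121, 125, 84], [121, 122, 83], [121, 121, 83], [127, 127, 93]]
```

View pics/m4.png

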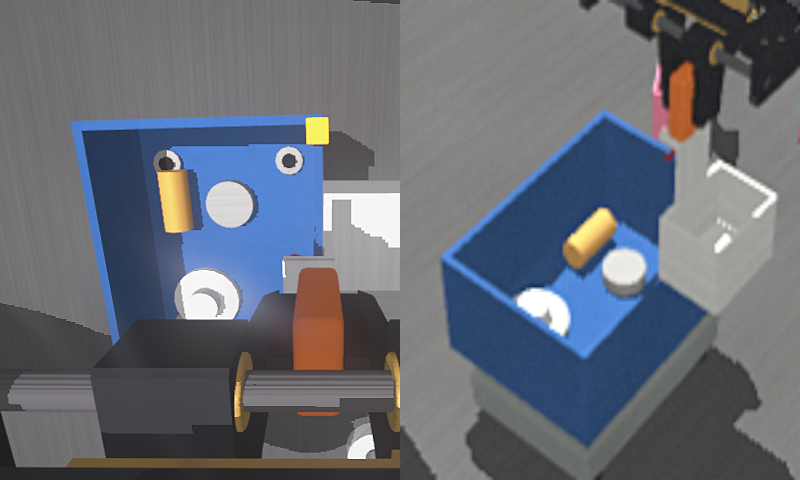

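Force of about 7 N: the bin's bottom has come down on the wall, because I was too far in with x at 0.587. Going up before going outwards.

Emit:
move_arm --targets '[[[0, 0, 0, 0, 0, 0.02, 0], [0, 0, 0, 0, 0, 0.02, 0], [0, 0, 0, 0, 0, 0.01, 0], [0, 0, 0, 0, 0, 0, 0]]]'

```text
clock: 9.5
tool_pos: [0.5845, 0.0835, 0.3439]
eef_rot: [1.0, 0.005, -0.002, -0.003]
contact_force: [-0.4, -0.0, -2.2]
opening: 0.179
```

Run:
```python
from h import *
pose()
w=r.snapshot("wrist");t=r.snapshot("top");s=r.snapshot("scene");st=pose()
R=Ro.from_quat(st["eef_rot"]).as_matrix(); g=np.array(st["tool_pos"])+R@[0,0,-.008]  # grasp point
# cup nominal (vertical): grip centre 3.7mm below grasp pt
print("grip nominal",g-[0,0,.0037])
def edges(n,s,X):print(n,np.round(proj(s,X),1))
save(w,"w5.png"); 
a=np.array(w["frame"])[80:440,200:480];b=np.array(s["frame"])[150:270,300:400]
cv2.imwrite("pics/m5.png",np.hstack([cv2.resize(a,(420,540)),cv2.resize(b,(375,540))])[:,:,::-1])
np.savez("k.npz",**{n+k:np.array(v[k]) for n,v in(("w",w),("t",t),("s",s)) for k in("frame","K","D","T")})
```

```text
t 9.5 pos [0.5845 0.0835 0.3439] yaw 0.58 tiltcorr [-0.0062 -0.0039 -0.    ] F [-0.4 -0.  -2.2] M [-0.06 -0.03  0.  ] op 0.179
t 9.65 pos [0.5837 0.0823 0.3419] yaw 0.56 tiltcorr [-0.0049 -0.0076 -0.    ] F [-0.1 -0.1 -2.4] M [-0.04 -0.03 -0.01] op 0.178
grip nominal [0.58377597 0.08230139 0.34618092]
```

View pics/m5.png

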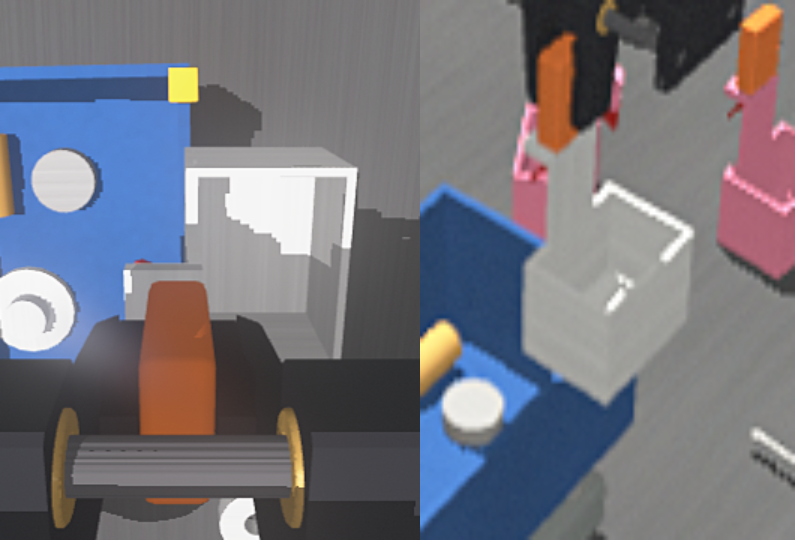

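```bash
cat >> h.py <<'E'
def load(n):
    k=np.load("k.npz"); return {q:k[n+q] for q in("frame","K","D","T")}
E
python3 - <<'E'
from h import *
from scipy.optimize import least_squares
w=load("w")
# cup coords rel. grip centre: bin top +y outer corners, bottom, bridge top +y edge mid
obs=[(193,324),(193,437),(178.7,324),(178.7,414.7),(256,309)]
def pts(p):
    x0,y0,z0,phi,xb=p
    L=np.array([[xb,.04,-.079],[xb+.06,.04,-.079],[xb,.04,-.134],[xb+.06,.04,-.134],[-.0,.02,-.028]])
    return Ro.from_euler("xyz",[phi,0,.0098]).apply(L)+[x0,y0,z0]
g0=np.array([.5842,.0829,.3465-.0001])
pri=np.r_[g0,0,.005]; sg=np.array([.002,.002,.002,.05,.004])
def f(p): return np.r_[(np.array([proj(w,X) for X in pts(p)])-obs).ravel()/1.5,(p-pri)/sg]
o=least_squares(f,pri,x_scale=sg);print(np.round(o.x-pri,4),np.round(o.fun[:10]*1.5,1),"phi deg",np.degrees(o.x[3]))
# rim via wrist: stop
for n,rc in [("stop inner-near TL",(80+67*2/3,200+168*2/3)),("stop BR",(80+103*2/3,200+198*2/3)),("rim outer",(80+145*2/3,200+190*2/3))]:
    print(n,np.round(atz(w,rc,.187),4),np.round(atz(w,rc,.175),4))
f=w["frame"].astype(int)
for row in (155,165,172): print(row,[(c,f[row,c].tolist()) for c in range(312,332)])
E
```

```text
[-0.0036 -0.0005 -0.     -0.0091  0.0018] [-1.2  0.7 -1.1  0.2  0.6 -0.4  0.7 -0.9  0.9  1. ] phi deg -0.5232628324265981
stop inner-near TL [0.5786 0.1561 0.187 ] [0.5784 0.1561 0.175 ]
stop BR [0.593  0.1398 0.187 ] [0.5933 0.1391 0.175 ]
rim outer [0.5895 0.1199 0.187 ] [0.5897 0.1184 0.175 ]
155 [(312, [88, 132, 208]), (313, [90, 133, 209]), (314, [90, 134, 210]), (315, [89, 133, 209]), (316, [91, 133, 209]), (317, [91, 134, 210]), (318, [90, 133, 207]), (319, [89, 130, 203]), (320, [89, 130, 204]), (321, [89, 130, 204]), (322, [89, 130, 204]), (323, [90, 131, 203]), (324, [89, 131, 204]), (325, [89, 135, 212]), (326, [87, 114, 172]), (327, [85, 76, 69]), (328, [84, 80, 81]), (329, [84, 81, 84]), (330, [84, 81, 84]), (331, [84, 82, 84])]
165 [(312, [89, 134, 210]), (313, [90, 136, 212]), (314, [90, 136, 212]), (315, [90, 135, 212]), (316, [90, 133, 211]), (317, [90, 134, 210]), (318, [89, 132, 206]), (319, [88, 131, 203]), (320, [89, 130, 202]), (321, [90, 132, 204]), (322, [89, 131, 203]), (323, [89, 130, 203]), (324, [90, 133, 205]), (325, [89, 134, 211]), (326, [89, 120, 179]), (327, [86, 85, 93]), (328, [84, 80, 82]), (329, [85, 82, 86]), (330, [85, 83, 86]), (331, [86, 84, 87])]
172 [(312, [89, 133, 211]), (313, [90, 134, 212]), (314, [90, 134, 212]), (315, [91, 134, 211]), (316, [89, 133, 208]), (317, [91, 134, 209]), (318, [90, 132, 207]), (319, [89, 130, 202]), (320, [89, 130, 202]), (321, [89, 131, 202]), (322, [89, 129, 201]), (323, [89, 130, 201]), (324, [90, 131, 203]), (325, [91, 134, 209]), (326, [89, 119, 177]), (327, [87, 86, 94]), (328, [86, 81, 84]), (329, [87, 85, 90]), (330, [87, 85, 90]), (331, [86, 85, 90])]
```

Emit:
move_arm --targets '[[[-0.005, -0.008, -0.01, 0.006, -0.004, 0, 0], [0, 0, 0, 0.005, -0.003, -0.01, 0], [0, 0, 0, 0, 0, 0, 0], [0, 0, 0, 0, 0, 0, 0]]]'

```text
clock: 10.05
tool_pos: [0.5947, 0.0737, 0.3278]
eef_rot: [1.0, -0.001, -0.002, 0.001]
contact_force: [-0.4, 0.5, -2.0]
opening: 0.182
```

Run:
```python
from h import *
pose()
w=r.snapshot("wrist");t=r.snapshot("top");st=pose()
np.savez("k.npz",**{n+k:np.array(v[k]) for n,v in(("w",w),("t",t)) for k in("frame","K","D","T")})
f=np.array(w["frame"]).astype(int)
for row in (150,160,170): 
    c=[c for c in range(250,420) if f[row,c,2]-f[row,c,0]>60]; c=c[-1]; o=atz(w,(row,c+.5),.175); print(row,c,np.round(o,4),f[row,c-12:c+4,2].tolist())
a=np.array(w["frame"])[100:340,200:480]
cv2.imwrite("pics/m6.png",cv2.resize(a,(700,600))[:,:,::-1])
```

```text
t 10.05 pos [0.5947 0.0737 0.3278] yaw -0.11 tiltcorr [ 0.0021 -0.004   0.    ] F [-0.4  0.5 -2. ] M [-0.02 -0.05  0.03] op 0.182
t 10.15 pos [0.5945 0.0735 0.328 ] yaw -0.11 tiltcorr [ 0.0024 -0.0041  0.    ] F [ 0.6 -0.7 -0.8] M [-0.07 -0.04  0.01] op 0.177
150 311 [0.5893 0.1279 0.175 ] [214, 215, 214, 214, 209, 205, 205, 205, 206, 205, 205, 210, 188, 120, 89, 88]
160 312 [0.5899 0.121  0.175 ] [214, 214, 215, 213, 205, 205, 205, 205, 205, 206, 208, 201, 152, 90, 94, 86]
170 312 [0.5899 0.114  0.175 ] [211, 212, 211, 212, 209, 208, 209, 208, 208, 208, 209, 217, 178, 88, 96, 90]
```

View pics/m6.png

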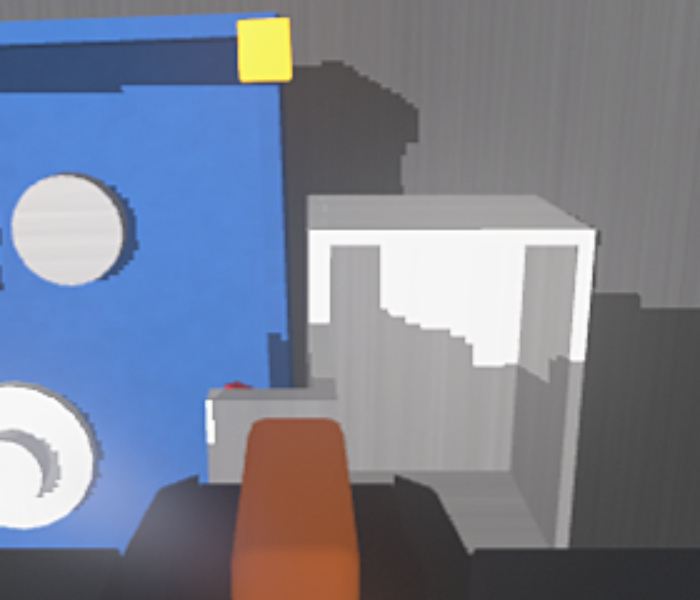

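Run:
```python
from h import *
w=load("w")
print(atz(w,(192,322.8),.2533),atz(w,(178.5,322.8),.198),atz(w,(100+390*.4,200+337*.4),.3043-.0),atz(w,(100+82*.4,200+264*.4),.187))
```

```text
[0.59662845 0.11160079 0.2533    ] [0.59706116 0.11111871 0.198     ] [0.60127596 0.09337348 0.3043    ] [0.58565744 0.1399575  0.187     ]
```

Emit:
move_arm --targets '[[[0.002, -0.004, 0, -0.002, 0, -0.015, 0], [0, 0, 0, 0, 0, -0.015, 0], [0, 0, 0, 0, 0, -0.01, 0], [0, 0, 0, 0, 0, 0, 0]]]'

```text
clock: 10.55
tool_pos: [0.5929, 0.0741, 0.2878]
eef_rot: [1.0, -0.001, 0.001, -0.0]
contact_force: [-0.3, -0.2, -2.5]
opening: 0.177
```

```bash
cat > look.py <<'E'
from h import *
pose()
w=r.snapshot("wrist");st=pose()
f=np.array(w["frame"]).astype(int); p=st["tool_pos"]
for row in (150,160,170): 
    c=[c for c in range(250,420) if f[row,c,2]-f[row,c,0]>60][-1]; print(row,c,np.round(atz(w,(row,c+.5),.175),4))
z=p[2]-.1297+.055; q=proj(w,(p[0]+.003,p[1]+.04,z)); print("bin corner expected",np.round(q,1))
for row in range(int(q[0])-6,int(q[0])+14,5): print(row,f[row,int(q[1])-12:int(q[1])+12].sum(1).tolist())
E
python3 look.py
```

```text
t 10.55 pos [0.5929 0.0741 0.2878] yaw -0.11 tiltcorr [-0.0007  0.0024  0.    ] F [-0.3 -0.2 -2.5] M [-0.08 -0.01 -0.04] op 0.177
t 10.6 pos [0.5934 0.0743 0.2885] yaw -0.11 tiltcorr [-0.0011  0.0038  0.    ] F [-0.5  0.1 -1.8] M [-0.02 -0.   -0.02] op 0.177
150 311 [0.589  0.1314 0.175 ]
160 312 [0.5896 0.1254 0.175 ]
170 312 [0.5895 0.1194 0.175 ]
bin corner expected [188.2 324.8]
182 [413, 326, 231, 250, 260, 259, 255, 258, 255, 248, 301, 433, 491, 476, 476, 478, 475, 474, 473, 473, 473, 474, 476, 471]
187 [440, 371, 226, 250, 259, 264, 260, 259, 256, 247, 304, 434, 491, 476, 475, 477, 475, 484, 493, 484, 475, 475, 475, 474]
192 [439, 368, 225, 253, 264, 261, 262, 264, 262, 248, 287, 551, 765, 765, 765, 765, 765, 765, 765, 765, 765, 765, 765, 765]
197 [434, 379, 251, 249, 265, 261, 266, 265, 262, 247, 279, 570, 760, 747, 741, 738, 738, 739, 741, 742, 718, 728, 732, 732]
```

Emit:
move_arm --targets '[[[0, 0.003, 0, -0.001, 0, -0.015, 0], [0, 0, 0, -0.001, 0, -0.015, 0], [0, 0, 0, 0, 0, -0.015, 0], [0, 0, 0, 0, 0, 0, 0]]]'

```text
clock: 11.0
tool_pos: [0.5924, 0.0749, 0.2424]
eef_rot: [1.0, -0.001, 0.002, -0.001]
contact_force: [-0.6, -1.1, -1.8]
opening: 0.176
```

```bash
python3 look.py
```

```text
t 11.0 pos [0.5924 0.0749 0.2424] yaw -0.14 tiltcorr [-0.0024  0.0044  0.    ] F [-0.6 -1.1 -1.8] M [-0.06  0.   -0.02] op 0.176
t 11.05 pos [0.5931 0.0753 0.2435] yaw -0.13 tiltcorr [-0.003   0.0063  0.    ] F [-0.3  0.6 -1.5] M [-0.02 -0.04 -0.06] op 0.174
150 311 [0.5893 0.1352 0.175 ]
160 311 [0.5892 0.1304 0.175 ]
170 311 [0.5892 0.1254 0.175 ]
bin corner expected [188.2 325. ]
182 [360, 216, 245, 254, 253, 253, 254, 253, 252, 247, 276, 365, 413, 402, 405, 401, 403, 400, 397, 391, 420, 461, 471, 468]
187 [375, 248, 240, 254, 255, 256, 254, 253, 255, 249, 268, 396, 481, 472, 469, 467, 483, 504, 485, 464, 462, 465, 464, 466]
192 [385, 274, 235, 255, 255, 253, 256, 256, 255, 245, 251, 518, 763, 765, 765, 765, 765, 765, 765, 765, 765, 765, 765, 765]
197 [391, 284, 231, 251, 256, 257, 258, 259, 257, 244, 237, 539, 759, 748, 738, 738, 738, 738, 744, 744, 714, 722, 724, 725]
```

Emit:
move_arm --targets '[[[-0.003, 0.005, 0, -0.003, 0, -0.004, 0], [0, 0, 0, -0.001, 0, 0, 0], [0, 0, 0, 0, 0, 0, 0], [0, 0, 0, 0, 0, 0, 0]]]'

```text
clock: 11.45
tool_pos: [0.5901, 0.076, 0.2414]
eef_rot: [1.0, -0.001, 0.002, -0.001]
contact_force: [-0.3, -0.7, -1.6]
opening: 0.177
```

```bash
python3 look.py
python3 - <<'E'
from h import *
s=r.snapshot("scene");w=r.snapshot("wrist");pose()
a=np.array(w["frame"])[100:300,230:380];b=np.array(s["frame"])[190:270,290:350]
cv2.imwrite("pics/m7.png",np.hstack([cv2.resize(a,(400,533),interpolation=2),cv2.resize(b,(400,533),interpolation=2)])[:,:,::-1])
E
```

```text
t 11.45 pos [0.5901 0.076  0.2414] yaw -0.14 tiltcorr [-0.001   0.0049  0.    ] F [-0.3 -0.7 -1.6] M [-0.02  0.   -0.02] op 0.177
t 11.5 pos [0.5902 0.0761 0.2414] yaw -0.14 tiltcorr [-0.0011  0.0051  0.    ] F [-0.5 -0.3 -1.9] M [-0.01 -0.    0.01] op 0.178
150 315 [0.5889 0.1363 0.175 ]
160 316 [0.5894 0.1315 0.175 ]
170 316 [0.5894 0.1266 0.175 ]
bin corner expected [188.4 323.7]
182 [412, 415, 413, 416, 425, 389, 294, 247, 255, 259, 251, 276, 364, 418, 406, 406, 406, 407, 405, 404, 405, 403, 400, 399]
187 [413, 411, 414, 413, 424, 404, 322, 245, 255, 257, 253, 273, 374, 431, 403, 398, 427, 461, 463, 472, 470, 467, 470, 467]
192 [416, 417, 420, 417, 423, 411, 332, 241, 259, 260, 250, 249, 524, 762, 765, 765, 765, 765, 765, 765, 765, 765, 765, 765]
197 [418, 421, 416, 420, 423, 433, 369, 238, 256, 259, 249, 245, 541, 760, 748, 738, 738, 738, 738, 741, 741, 715, 724, 725]
t 11.6 pos [0.5901 0.076  0.2412] yaw -0.14 tiltcorr [-0.001   0.0048  0.    ] F [ 0.2 -0.4 -2.9] M [ 0.02 -0.01 -0.01] op 0.175
```

View pics/m7.png

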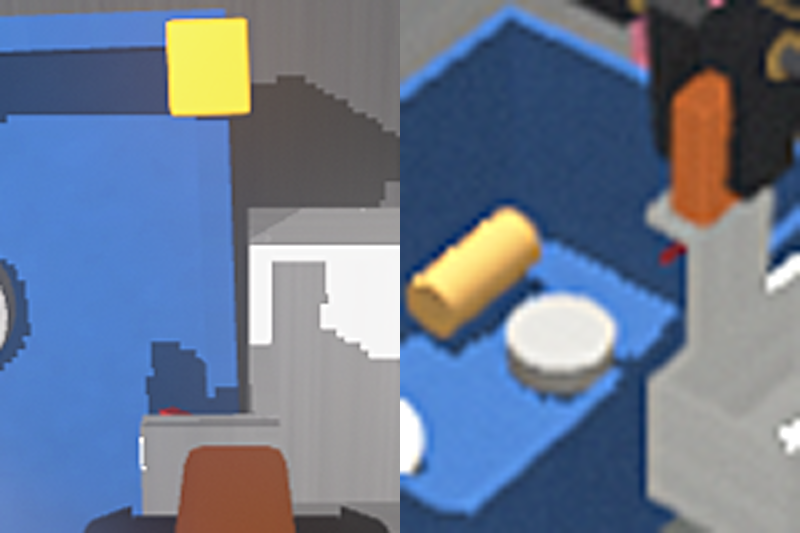

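The view shows the wall's edge about 3 mm inside the back plate, with the red tongue on the inner side. Descending into the mouth.

Emit:
move_arm --targets '[[[-0.001, 0.004, 0, -0.0015, 0, -0.01, 0], [0, 0, 0, 0, 0, -0.008, 0], [0, 0, 0, 0, 0, -0.005, 0], [0, 0, 0, 0, 0, 0, 0]]]'

```text
clock: 12.0
tool_pos: [0.5891, 0.0759, 0.2162]
eef_rot: [1.0, -0.001, 0.001, -0.0]
contact_force: [0.3, 0.1, -0.9]
opening: 0.177
```

```bash
python3 look.py
```

```text
t 12.0 pos [0.5891 0.0759 0.2162] yaw -0.14 tiltcorr [-0.0002  0.0019  0.    ] F [ 0.3  0.1 -0.9] M [-0.01 -0.29  0.02] op 0.177
t 12.05 pos [0.5891 0.0759 0.2165] yaw -0.15 tiltcorr [-0.0002  0.0019  0.    ] F [-0.1  0.1 -1.6] M [-0.1  -0.28  0.02] op 0.18
150 317 [0.5887 0.1378 0.175 ]
160 318 [0.5892 0.1336 0.175 ]
170 318 [0.5891 0.1293 0.175 ]
bin corner expected [188.5 324. ]
182 [416, 415, 414, 417, 417, 417, 423, 411, 328, 235, 245, 251, 345, 412, 405, 402, 406, 403, 399, 400, 399, 397, 398, 398]
187 [409, 410, 409, 410, 411, 411, 413, 425, 370, 226, 243, 252, 337, 407, 403, 400, 400, 402, 401, 399, 403, 400, 401, 400]
192 [411, 409, 411, 413, 411, 412, 415, 425, 364, 225, 242, 252, 336, 448, 486, 480, 479, 479, 476, 474, 474, 474, 472, 471]
197 [410, 410, 411, 412, 411, 409, 414, 422, 372, 257, 237, 250, 332, 454, 498, 487, 490, 488, 486, 489, 486, 485, 484, 481]
```

Emit:
move_arm --targets '[[[0, 0.001, 0, -0.001, 0, -0.004, 0], [0, 0, 0, 0, 0, -0.003, 0], [0, 0, 0, 0, 0, 0, 0]]]'

```text
clock: 12.35
tool_pos: [0.5889, 0.0762, 0.21]
eef_rot: [1.0, -0.001, 0.002, -0.0]
contact_force: [0.3, 0.2, 1.6]
opening: 0.182
```

Emit:
move_arm --targets '[[[0, 0, 0, 0, 0, -0.004, 0], [0, 0, 0, 0, 0, 0, 0]]]'

```text
clock: 12.55
tool_pos: [0.5888, 0.0762, 0.2066]
eef_rot: [1.0, -0.001, 0.002, -0.0]
contact_force: [-0.7, -1.4, 2.7]
opening: 0.172
```

```bash
python3 -c "
from h import *
pose()"
```

```text
t 12.55 pos [0.5888 0.0762 0.2066] yaw -0.11 tiltcorr [-0.0001  0.0035  0.    ] F [-0.7 -1.4  2.7] M [-0.23  0.07  0.12] op 0.172
```

Emit:
move_arm --targets '[[[0, 0, 0, 0, 0, -0.004, 0], [0, 0, 0, 0, 0, -0.003, 0], [0, 0, 0, 0, 0, 0, 0]]]'

```text
clock: 12.85
tool_pos: [0.5886, 0.0767, 0.2012]
eef_rot: [1.0, -0.001, 0.002, 0.0]
contact_force: [-1.3, -0.5, 5.4]
opening: 0.173
```

Emit:
move_arm --targets '[[[0, 0.002, 0, 0, 0, -0.004, 0], [0, 0, 0, 0, 0, 0, 0]]]'

```text
clock: 13.05
tool_pos: [0.5886, 0.0771, 0.1985]
eef_rot: [1.0, -0.0, 0.002, 0.0]
contact_force: [-1.1, -1.2, 5.7]
opening: 0.179
```

```bash
python3 -c "
from h import *
pose()"
```

```text
t 13.05 pos [0.5886 0.0771 0.1985] yaw -0.01 tiltcorr [0.0005 0.0035 0.    ] F [-1.1 -1.2  5.7] M [-0.34  0.26  0.21] op 0.179
```

Emit:
move_arm --targets '[[[0, 0.002, 0, 0, -0.001, -0.004, 0], [0, 0, 0, 0, 0, -0.003, 0], [0, 0, 0, 0, 0, 0, 0]]]'

```text
clock: 13.35
tool_pos: [0.5885, 0.0774, 0.1943]
eef_rot: [1.0, 0.001, 0.002, -0.0]
contact_force: [-1.3, -0.6, 7.9]
opening: 0.177
```

Emit:
move_arm --targets '[[[0, 0, 0, 0, 0, -0.004, 0], [0, 0, 0, 0, 0, 0, 0]]]'

```text
clock: 13.55
tool_pos: [0.5884, 0.0776, 0.1923]
eef_rot: [1.0, 0.001, 0.002, 0.0]
contact_force: [-3.0, -1.6, 7.6]
opening: 0.178
```

```bash
python3 -c "
from h import *
pose()"
```

```text
t 13.55 pos [0.5884 0.0776 0.1923] yaw 0.12 tiltcorr [0.0008 0.0047 0.    ] F [-3.  -1.6  7.6] M [-0.41  0.4   0.21] op 0.178
```

Emit:
move_arm --targets '[[[0, 0.003, -0.002, -0.002, -0.001, -0.002, 0], [0, 0, 0, -0.001, 0, -0.002, 0], [0, 0, 0, 0, 0, 0, 0]]]'

```text
clock: 13.85
tool_pos: [0.5882, 0.0775, 0.1925]
eef_rot: [1.0, 0.001, 0.005, 0.0]
contact_force: [-2.6, -0.9, 8.1]
opening: 0.177
```

```bash
python3 look.py
python3 - <<'E'
from h import *
s=r.snapshot("scene");w=r.snapshot("wrist");pose()
a=np.array(w["frame"])[100:300,230:380];b=np.array(s["frame"])[195:275,290:350]
cv2.imwrite("pics/m8.png",np.hstack([cv2.resize(a,(400,533),interpolation=2),cv2.resize(b,(400,533),interpolation=2)])[:,:,::-1])
E
```

```text
t 13.85 pos [0.5882 0.0775 0.1925] yaw 0.07 tiltcorr [0.     0.0103 0.    ] F [-2.6 -0.9  8.1] M [-0.27  0.67  0.14] op 0.177
t 13.9 pos [0.5882 0.0776 0.1927] yaw 0.07 tiltcorr [0.0001 0.0103 0.    ] F [-2.  -0.7  8.4] M [-0.37  0.45  0.13] op 0.18
150 293 [0.5788 0.141  0.175 ]
160 320 [0.5889 0.1373 0.175 ]
170 320 [0.5889 0.1336 0.175 ]
bin corner expected [188.4 322.9]
182 [418, 418, 419, 419, 418, 419, 419, 418, 421, 429, 393, 280, 311, 405, 406, 401, 399, 400, 399, 397, 399, 398, 398, 399]
187 [416, 419, 418, 417, 418, 416, 416, 418, 418, 425, 409, 313, 280, 381, 409, 401, 402, 399, 402, 399, 402, 399, 400, 399]
192 [414, 414, 412, 415, 416, 413, 416, 416, 413, 420, 404, 321, 264, 399, 468, 456, 455, 455, 455, 456, 457, 456, 454, 451]
197 [410, 408, 412, 409, 409, 409, 408, 408, 411, 410, 422, 356, 255, 418, 503, 490, 486, 487, 486, 488, 485, 487, 483, 486]
t 14.0 pos [0.5881 0.0775 0.1926] yaw 0.07 tiltcorr [0.     0.0102 0.    ] F [-2.1 -1.1  8.7] M [-0.33  0.44  0.18] op 0.174
```

View pics/m8.png

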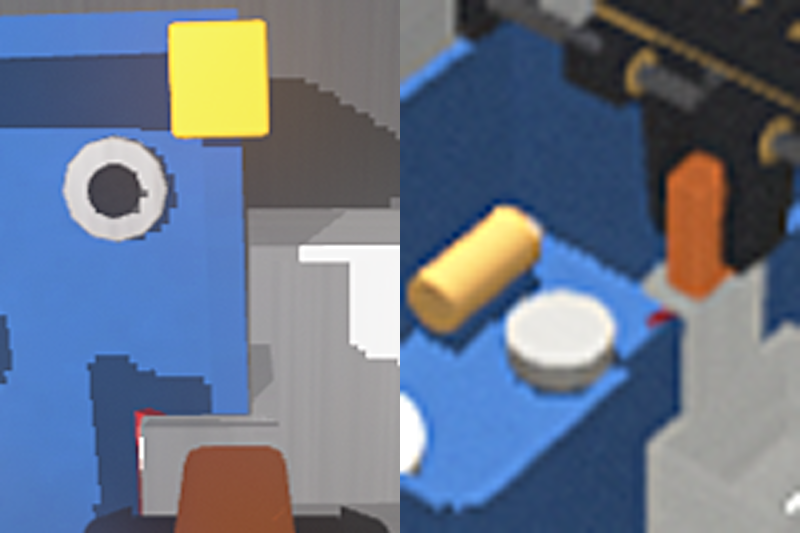

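Emit:
move_arm --targets '[[[0, 0.012, 0, -0.001, -0.001, -0.005, 0], [0, 0.006, 0, -0.001, 0, -0.005, 0]]]'

```text
clock: 14.2
tool_pos: [0.5886, 0.0777, 0.1865]
eef_rot: [1.0, 0.001, -0.0, -0.001]
contact_force: [-2.5, -1.5, 13.9]
opening: 0.178
```

```bash
python3 -c "
from h import *
pose()"
```

```text
t 14.2 pos [0.5886 0.0777 0.1865] yaw 0.13 tiltcorr [-0.0012 -0.0003 -0.    ] F [-2.5 -1.5 13.9] M [-0.71  0.2   0.21] op 0.178
```

Emit:
move_arm --targets '[[[0, 0.002, 0, 0, -0.001, -0.005, 0]]]'

```text
clock: 14.3
tool_pos: [0.5889, 0.0773, 0.1832]
eef_rot: [1.0, 0.001, -0.0, -0.001]
contact_force: [-6.5, 1.1, 14.9]
opening: 0.177
```

Run:
```python
from h import *
pose()
s=r.snapshot("scene");pose()
YE=((20,120,120),(35,255,255)); hsv=cv2.cvtColor(np.array(s["frame"]),cv2.COLOR_RGB2HSV); m=cv2.inRange(hsv,*YE)
print(cv2.moments(m[200:240,345:365]),) if 0 else None
n,l,st,c=cv2.connectedComponentsWithStats(m[195:245,335:375]); print(st[1:],c[1:]+[335,195])
for z in(.19,.18,.17,.16): print(z,proj(s,(.5865,.15,z)))
```

```text
t 14.3 pos [0.5889 0.0773 0.1832] yaw 0.16 tiltcorr [-0.0015 -0.0009 -0.    ] F [-6.5  1.1 14.9] M [0.02 1.07 0.2 ] op 0.177
t 14.35 pos [0.5888 0.0773 0.1827] yaw 0.16 tiltcorr [-0.0017 -0.0011 -0.    ] F [-2.8 -0.4 11.6] M [-0.18  0.44  0.2 ] op 0.175
[[16  9  1  1  1]
 [22 11  1  1  1]
 [17 22  5  7 18]
 [19 31  2  2  3]] [[351.         204.        ]
 [357.         206.        ]
 [353.94444444 220.05555556]
 [354.66666667 226.33333333]]
0.19 (np.float64(212.32548917842317), np.float64(356.03677018963936))
0.18 (np.float64(215.63758673225178), np.float64(355.80850174101477))
0.17 (np.float64(218.9131170515088), np.float64(355.58233910909456))
0.16 (np.float64(222.1525739950331), np.float64(355.358262214099))
```

Force dropped from 14.9 to 11.6 N while the hook went further down, so it looks snapped. Easing up to check.

Emit:
move_arm --targets '[[[-0.002, 0, 0, 0, 0, 0.004, 0], [0, 0, 0, 0, 0, 0.004, 0], [0, 0, 0, 0, 0, 0, 0]]]'

```text
clock: 14.65
tool_pos: [0.5888, 0.0773, 0.1933]
eef_rot: [1.0, 0.002, 0.0, 0.001]
contact_force: [-2.6, -1.1, 5.5]
opening: 0.176
```

Emit:
move_arm --targets '[[[0, 0, 0, 0, 0, 0.004, 0], [0, 0, 0, 0, 0, 0.002, 0], [0, 0, 0, 0, 0, 0, 0]]]'

```text
clock: 14.95
tool_pos: [0.5886, 0.0773, 0.1999]
eef_rot: [1.0, 0.002, 0.0, 0.001]
contact_force: [-1.1, -0.9, 0.7]
opening: 0.173
```

Run:
```python
from h import *
s=r.snapshot("scene");w=r.snapshot("wrist");pose()
a=np.array(w["frame"])[100:300,230:380];b=np.array(s["frame"])[195:275,290:350]
cv2.imwrite("pics/m9.png",np.hstack([cv2.resize(a,(400,533),interpolation=2),cv2.resize(b,(400,533),interpolation=2)])[:,:,::-1])
```

```text
t 15.05 pos [0.5886 0.0773 0.1996] yaw 0.27 tiltcorr [0.0016 0.0005 0.    ] F [-0.9 -0.5  1.3] M [-0.12 -0.01  0.2 ] op 0.177
```

View pics/m9.png

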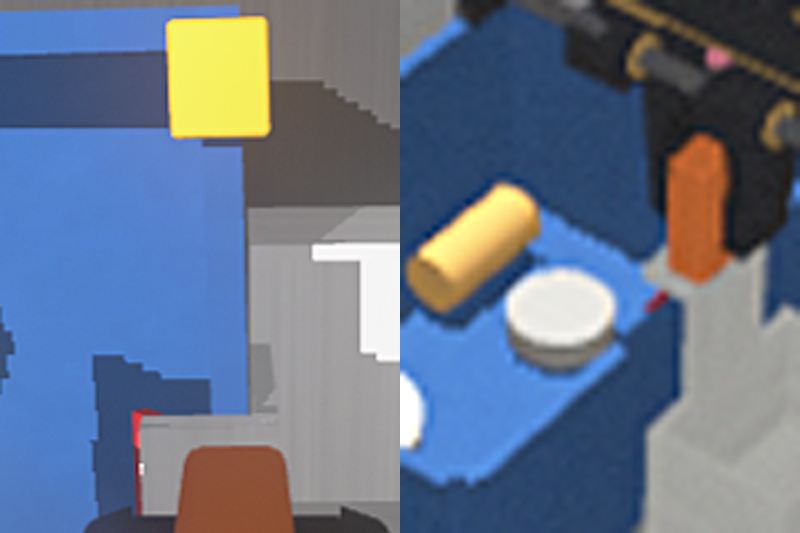

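Emit:
move_arm --targets '[[[0, 0, -0.003, 0, 0.006, -0.001, 0], [0, 0, 0, 0, 0.006, 0, 0], [0, 0, 0, 0, 0.006, 0, 0]]]'

```text
clock: 15.35
tool_pos: [0.5886, 0.0804, 0.1969]
eef_rot: [1.0, -0.003, -0.002, 0.013]
contact_force: [-1.5, -9.8, 4.0]
opening: 0.177
```

```bash
python3 -c "
from h import *
pose()"
```

```text
t 15.35 pos [0.5886 0.0804 0.1969] yaw -0.37 tiltcorr [ 0.0257 -0.0037  0.    ] F [-1.5 -9.8  4. ] M [-2.01 -0.27  0.53] op 0.177
```

Emit:
move_arm --targets '[[[0.025, -0.002, 0.004, 0, 0.006, 0.001, 0], [0.012, 0, 0, 0, 0.006, 0.001, 0]]]'

```text
clock: 15.55
tool_pos: [0.5887, 0.0825, 0.1975]
eef_rot: [1.0, -0.003, -0.002, 0.002]
contact_force: [-0.5, -10.7, 3.3]
opening: 0.176
```

```bash
python3 -c "
from h import *
pose()"
```

```text
t 15.55 pos [0.5887 0.0825 0.1975] yaw -0.39 tiltcorr [ 0.0049 -0.0043  0.    ] F [ -0.5 -10.7   3.3] M [-2.61 -0.29  0.4 ] op 0.176
```

Emit:
move_arm --targets '[[[0.018, -0.002, 0.004, 0, 0.008, 0.001, 0], [0.012, 0, 0, 0, 0.008, 0.001, 0]]]'

```text
clock: 15.75
tool_pos: [0.5888, 0.0874, 0.198]
eef_rot: [1.0, -0.005, -0.003, -0.004]
contact_force: [0.7, -9.7, 1.9]
opening: 0.177
```

Run:
```python
from h import *
w=r.snapshot("wrist");s=r.snapshot("scene");pose()
a=np.array(w["frame"])[100:300,230:380];b=np.array(s["frame"])[185:265,295:355]
cv2.imwrite("pics/m10.png",np.hstack([cv2.resize(a,(400,533),interpolation=2),cv2.resize(b,(400,533),interpolation=2)])[:,:,::-1])
```

```text
t 15.85 pos [0.5889 0.088  0.1981] yaw -0.49 tiltcorr [-0.0088 -0.0051 -0.    ] F [-0.  -9.   2.9] M [-2.18 -0.35  0.38] op 0.172
```

```bash
cat > gap.py <<'E'
from h import *
w=r.snapshot("wrist"); st=pose(); f=np.array(w["frame"]); p=st["tool_pos"]
hsv=cv2.cvtColor(f,cv2.COLOR_RGB2HSV); m=cv2.inRange(hsv,(20,120,120),(35,255,255))
n,l,s,c=cv2.connectedComponentsWithStats(m[60:300,270:360]); i=1+s[1:,4].argmax(); x,y,ww,h,_=s[i]
zr=p[2]-.0297
S=atz(w,(60+y+h,270+x+ww/2),zr+.012); print("stop box",s[i][:4]+[270,60,0,0],"face y",S.round(4))
col=f[225:275,300,:].astype(int); print("col300 rows225+",col.sum(1).tolist()); 
q=proj(w,(p[0],p[1]+.02,zr+.006)); print("bridge edge exp",np.round(q,1))
bc=f[165:205,345,:].astype(int).sum(1).tolist(); print("col345 rows165+",bc, "exp binTop",np.round(proj(w,(p[0]+.02,p[1]+.04,p[2]-.0747)),1),"exp bot",np.round(proj(w,(p[0]+.02,p[1]+.04,p[2]-.1297)),1))
E
python3 gap.py
```

```text
t 15.9 pos [0.5888 0.088  0.198 ] yaw -0.49 tiltcorr [-0.0088 -0.0052 -0.    ] F [-1.1 -7.5  2.6] M [-2.18 -0.29  0.36] op 0.176
stop box [290 137  39  44] face y [0.5856 0.14   0.1803]
col300 rows225+ [409, 412, 411, 413, 414, 413, 413, 412, 408, 407, 405, 407, 407, 409, 406, 405, 411, 427, 294, 248, 255, 255, 257, 254, 257, 256, 254, 253, 253, 253, 245, 281, 374, 388, 379, 368, 443, 458, 458, 455, 454, 454, 456, 458, 469, 424, 370, 296, 252, 251]
bridge edge exp [255.7 318.8]
col345 rows165+ [253, 251, 251, 253, 252, 256, 252, 255, 254, 256, 254, 254, 256, 254, 248, 306, 395, 401, 394, 399, 406, 401, 398, 400, 398, 403, 399, 391, 393, 449, 455, 451, 450, 454, 464, 476, 484, 484, 487, 487] exp binTop [189.2 356.7] exp bot [176.5 349.4]
```

Emit:
move_arm --targets '[[[0, -0.003, 0.006, 0, 0.009, 0, 0], [0.005, 0, 0, 0, 0.009, 0, 0], [0.005, 0, 0, 0, 0.009, 0, 0]]]'

```text
clock: 16.2
tool_pos: [0.5889, 0.0961, 0.1958]
eef_rot: [1.0, -0.007, -0.004, 0.006]
contact_force: [-1.2, -11.1, 4.4]
opening: 0.179
```

```bash
python3 gap.py
```

```text
t 16.25 pos [0.5889 0.0974 0.1958] yaw -0.73 tiltcorr [ 0.0102 -0.0073  0.    ] F [-0.9 -9.3  3.6] M [-2.42 -0.34  0.35] op 0.18
stop box [290 155  38  46] face y [0.5855 0.1402 0.1781]
col300 rows225+ [422, 422, 419, 419, 418, 419, 417, 419, 420, 417, 418, 421, 445, 307, 258, 269, 268, 265, 264, 265, 265, 262, 263, 262, 265, 263, 261, 262, 264, 260, 257, 270, 378, 391, 386, 374, 428, 460, 464, 459, 460, 457, 460, 465, 472, 431, 375, 296, 250, 251]
bridge edge exp [252.1 318.6]
col345 rows165+ [252, 251, 252, 251, 253, 250, 250, 256, 257, 258, 261, 256, 257, 259, 245, 311, 401, 410, 400, 404, 408, 408, 404, 406, 403, 408, 407, 402, 417, 486, 497, 492, 489, 470, 696, 556, 480, 490, 492, 493] exp binTop [184.1 356.9] exp bot [170.6 349.7]
```

Emit:
move_arm --targets '[[[0.012, -0.004, 0.01, 0, 0.009, 0.002, 0], [0.008, 0, 0, 0, 0.009, 0.001, 0], [0.006, 0, 0, 0, 0.008, 0, 0]]]'

```text
clock: 16.55
tool_pos: [0.5886, 0.1059, 0.1966]
eef_rot: [1.0, -0.006, -0.004, 0.006]
contact_force: [-0.5, -10.3, 4.7]
opening: 0.179
```

```bash
python3 gap.py | head -2
```

```text
t 16.6 pos [0.5886 0.1066 0.1965] yaw -0.66 tiltcorr [ 0.012  -0.0089  0.    ] F [-0.9 -9.5  4.7] M [-2.37 -0.36  0.4 ] op 0.179
stop box [292 179  37  47] face y [0.5855 0.14   0.1788]
```

Emit:
move_arm --targets '[[[0.014, -0.005, 0.008, 0, 0.009, 0.002, 0], [0.008, 0, 0, 0, 0.008, 0.001, 0]]]'

```text
clock: 16.8
tool_pos: [0.5883, 0.1124, 0.1978]
eef_rot: [1.0, -0.005, -0.004, 0.004]
contact_force: [-0.3, -9.6, 3.1]
opening: 0.171
```

```bash
python3 gap.py | head -2
```

```text
t 16.85 pos [0.5883 0.1129 0.1978] yaw -0.52 tiltcorr [ 0.0079 -0.008   0.    ] F [-0.8 -8.5  1.7] M [-2.26 -0.26  0.37] op 0.177
stop box [294 195  36  47] face y [0.5856 0.14   0.1801]
```

Emit:
move_arm --targets '[[[0.01, -0.005, 0.006, 0, 0.007, 0, 0], [0.005, 0, 0, 0, 0.007, 0, 0]]]'

```text
clock: 17.05
tool_pos: [0.5881, 0.1153, 0.1963]
eef_rot: [1.0, -0.005, -0.003, 0.006]
contact_force: [-0.5, -10.8, 3.6]
opening: 0.174
```

```bash
python3 gap.py | head -2
```

```text
t 17.1 pos [0.5881 0.1156 0.1962] yaw -0.52 tiltcorr [ 0.012  -0.0069  0.    ] F [ -0.5 -10.6   4.5] M [-2.44 -0.26  0.31] op 0.179
stop box [294 201  37  48] face y [0.5856 0.1399 0.1785]
```

Emit:
move_arm --targets '[[[0.014, -0.005, 0.006, 0, 0.008, 0.002, 0], [0.006, 0, 0, 0, 0.007, 0.001, 0]]]'

```text
clock: 17.3
tool_pos: [0.5879, 0.1185, 0.1974]
eef_rot: [1.0, -0.005, -0.003, 0.006]
contact_force: [-0.5, -10.3, 3.0]
opening: 0.175
```

```bash
python3 gap.py | head -2
```

```text
t 17.35 pos [0.588  0.1187 0.1974] yaw -0.53 tiltcorr [ 0.0117 -0.0062  0.    ] F [-0.5 -9.1  3.5] M [-2.36 -0.26  0.42] op 0.178
stop box [295 209  36  47] face y [0.5856 0.1401 0.1797]
```

Emit:
move_arm --targets '[[[0.014, -0.005, 0.006, 0, 0.007, 0.001, 0], [0.006, 0, 0, 0, 0.006, 0.001, 0]]]'

```text
clock: 17.55
tool_pos: [0.5878, 0.1201, 0.1976]
eef_rot: [1.0, -0.005, -0.003, 0.005]
contact_force: [-0.1, -8.6, 2.7]
opening: 0.176
```

```bash
python3 gap.py | head -2
```

```text
t 17.6 pos [0.5878 0.1202 0.1976] yaw -0.54 tiltcorr [ 0.0106 -0.0052  0.    ] F [-1.  -8.5  2.3] M [-2.23 -0.28  0.4 ] op 0.177
stop box [295 213  36  47] face y [0.5855 0.1401 0.1799]
```

Emit:
move_arm --targets '[[[0.014, -0.005, 0.006, 0, 0.008, 0.001, 0], [0.006, 0, 0, 0, 0.008, 0, 0]]]'

```text
clock: 17.8
tool_pos: [0.5877, 0.1234, 0.1969]
eef_rot: [1.0, -0.005, -0.002, 0.006]
contact_force: [-1.6, -11.9, 3.6]
opening: 0.177
```

```bash
python3 gap.py
```

```text
t 17.85 pos [0.5877 0.1236 0.1967] yaw -0.57 tiltcorr [ 0.0115 -0.0046  0.    ] F [ -0.4 -11.1   4.2] M [-2.67 -0.23  0.43] op 0.177
stop box [296 218  35  48] face y [0.5855 0.1406 0.179 ]
col300 rows225+ [386, 384, 356, 497, 567, 575, 578, 577, 577, 576, 576, 576, 576, 575, 576, 577, 575, 575, 575, 574, 574, 574, 573, 574, 575, 573, 574, 573, 572, 572, 572, 572, 573, 575, 591, 475, 366, 382, 385, 379, 363, 462, 479, 479, 488, 442, 386, 312, 266, 267]
bridge edge exp [254.3 318.7]
col345 rows165+ [362, 364, 361, 361, 362, 363, 361, 362, 364, 362, 363, 362, 362, 356, 398, 460, 463, 457, 458, 461, 467, 459, 461, 462, 461, 465, 455, 420, 731, 751, 741, 739, 744, 754, 591, 474, 492, 500, 497, 498] exp binTop [186.1 356.7] exp bot [172.3 349.3]
```

Emit:
move_arm --targets '[[[0.014, -0.004, 0.006, 0, 0.008, 0.001, 0], [0.006, 0, 0, 0, 0.009, 0, 0]]]'

```text
clock: 18.05
tool_pos: [0.5877, 0.124, 0.1956]
eef_rot: [1.0, -0.006, -0.003, 0.009]
contact_force: [-1.6, -14.5, 4.8]
opening: 0.176
```

```bash
python3 gap.py|head -2
```

```text
t 18.1 pos [0.5877 0.1243 0.1954] yaw -0.7 tiltcorr [ 0.0184 -0.0058  0.    ] F [ -0.3 -14.    4.3] M [-3.22 -0.23  0.47] op 0.175
stop box [295 218  36  48] face y [0.5854 0.1412 0.1777]
```

Contact with the stop is confirmed: Fy rises to 14 N with almost no motion. Next I relax the load, level the tool and ease up.

Emit:
move_arm --targets '[[[0.012, -0.004, 0.008, 0, 0.001, 0.003, 0], [0, 0, 0, 0, 0, 0.002, 0], [0, 0, 0, 0, 0, 0, 0]]]'

```text
clock: 18.4
tool_pos: [0.5876, 0.1225, 0.1996]
eef_rot: [1.0, -0.003, -0.001, 0.005]
contact_force: [0.1, -2.0, 0.5]
opening: 0.173
```

```bash
python3 gap.py|head -2
```

```text
t 18.45 pos [0.5876 0.1226 0.1995] yaw -0.34 tiltcorr [ 0.0105 -0.0028  0.    ] F [-1.  -1.8  1.7] M [-0.49 -0.16  0.27] op 0.175
stop box [296 218  36  47] face y [0.5857 0.1403 0.1818]
```

Emit:
move_arm --targets '[[[0.012, -0.002, 0.004, 0, 0.007, 0, 0], [0.004, 0, 0, 0, 0.007, 0, 0], [0, 0, 0, 0, 0.001, 0.001, 0]]]'

```text
clock: 18.75
tool_pos: [0.5876, 0.124, 0.1986]
eef_rot: [1.0, -0.004, -0.003, 0.009]
contact_force: [-1.9, -0.7, 2.3]
opening: 0.179
```

```bash
python3 gap.py|head -2
```

```text
t 18.8 pos [0.5877 0.1242 0.1988] yaw -0.47 tiltcorr [ 0.0171 -0.0052  0.    ] F [-0.6 -7.8  2.1] M [-1.42 -0.28  0.45] op 0.175
stop box [296 218  35  47] face y [0.5855 0.1418 0.1811]
```

Emit:
move_arm --targets '[[[0, 0, 0, 0, 0, 0, 0.25], [0, 0, 0, 0, 0, 0, 0.4], [0, 0, 0, 0, 0, 0, 0.4], [0, 0, 0, 0, 0, 0, 0.4]]]' --force 20

```text
clock: 19.2
tool_pos: [0.5875, 0.1291, 0.1986]
eef_rot: [1.0, -0.004, -0.002, 0.005]
contact_force: [0.7, -0.2, -0.3]
opening: 0.401
```

```bash
python3 gap.py
```

```text
t 19.25 pos [0.5875 0.1291 0.1987] yaw -0.42 tiltcorr [ 0.0096 -0.0048  0.    ] F [-0.7  1.  -0.1] M [-0.04 -0.05 -0.02] op 0.4
stop box [296 233  36  48] face y [0.5855 0.1399 0.181 ]
col300 rows225+ [264, 262, 262, 266, 263, 261, 259, 254, 400, 420, 400, 385, 375, 381, 381, 386, 384, 380, 369, 541, 567, 577, 576, 574, 574, 573, 573, 574, 574, 573, 574, 573, 573, 577, 593, 479, 361, 382, 384, 383, 383, 382, 382, 382, 382, 383, 382, 383, 382, 384]
bridge edge exp [254.9 318.8]
col345 rows165+ [362, 358, 361, 360, 362, 360, 363, 361, 362, 360, 361, 362, 364, 365, 363, 364, 366, 366, 366, 367, 362, 381, 459, 474, 466, 463, 465, 474, 474, 471, 467, 468, 468, 469, 474, 472, 462, 433, 728, 753] exp binTop [186.8 357. ] exp bot [173.  349.6]
```

Emit:
move_arm --targets '[[[0, 0, 0, 0, 0, 0.01, 0.4], [0, 0, 0, 0, 0, 0.015, 0.4], [0, 0, 0, 0, 0, 0.02, 0.4], [0, 0, 0, 0, 0, 0.03, 0.4], [0, 0, 0, 0, 0, 0.04, 0.4]]]'

```text
clock: 19.75
tool_pos: [0.5841, 0.1293, 0.3144]
eef_rot: [1.0, -0.002, -0.008, 0.005]
contact_force: [1.4, -0.9, -0.1]
opening: 0.396
```

Emit:
move_arm --targets '[[[0, 0, 0, 0, 0, 0.03, 0.4], [0, 0, 0, 0, -0.03, 0.0, 0.4], [0, 0, 0, 0, -0.03, 0, 0.4], [0, 0, 0, 0, -0.03, 0, 0.4], [0, 0, 0, 0, 0, 0, 0.4]]]'

```text
clock: 20.25
tool_pos: [0.5864, 0.0414, 0.3576]
eef_rot: [1.0, -0.0, 0.001, 0.001]
contact_force: [0.2, 0.4, 0.1]
opening: 0.402
```

Run:
```python
from h import *
w=r.snapshot("wrist");t=r.snapshot("top");s=r.snapshot("scene");pose()
save(w,"e1.png")
def comp(sn,lo,hi,X):
    hsv=cv2.cvtColor(np.array(sn["frame"]),cv2.COLOR_RGB2HSV); m=cv2.inRange(hsv,lo,hi); n,l,st,c=cv2.connectedComponentsWithStats(m); g=proj(sn,X)
    i=min([i for i in range(1,n) if st[i,4]>25],key=lambda i:np.hypot(c[i][0]-g[1],c[i][1]-g[0])); return c[i][::-1],st[i],np.round(g,1)
for n,sn in(("w",w),("s",s),("t",t)):
    print(n,comp(sn,(4,150,60),(18,255,255),(.587,.121,.209)),comp(sn,(20,120,120),(35,255,255),(.587,.149,.18)))
for z in (.205,.209,.213): print(z,fit(w,[.587,.121,0.],z)[0], np.abs(fit(w,[.587,.121,0.],z)[1]).mean())
cg=comp(w,(4,150,60),(18,255,255),(.587,.121,.209))[0]; cs=comp(s,(4,150,60),(18,255,255),(.587,.121,.209))[0]; print(tri([(w,cg),(s,cs)]))
```

```text
t 20.4 pos [0.5859 0.0481 0.3576] yaw 0.45 tiltcorr [-0.0022  0.0022  0.    ] F [-0.3 -0.1 -0.7] M [-0.   -0.04 -0.04] op 0.399
w (array([113.09609121, 319.97882736]), array([306,  80,  25,  60, 614], dtype=int32), array([111.9, 318.9])) (array([ 69.92718447, 316.55582524]), array([307,  59,  20,  22, 412], dtype=int32), array([ 72.2, 318.7]))
s (array([213.17670683, 349.02811245]), array([342, 201,  15,  25, 249], dtype=int32), array([212.1, 349. ])) (array([215.90322581, 357.32258065]), array([356, 212,   4,   9,  31], dtype=int32), array([215.9, 355.7]))
t (array([215.73170732, 295.82926829]), array([286, 209,  19,  11,  82], dtype=int32), array([214.3, 295.7])) (array([216.61666667, 281.65      ]), array([278, 213,   8,   8,  60], dtype=int32), array([216.2, 282. ]))
0.205 [0.58639371 0.12151986 0.01205209] 2.7288153118895857
0.209 [0.58638342 0.12139263 0.00909989] 3.140937033518099
0.213 [0.58637363 0.12126429 0.00924573] 3.5762594937473455
(array([0.58773181, 0.12024586, 0.20668555]), [0.0, 0.0])
```

Run:
```python
from h import *
for k in range(6):
    w=r.snapshot("wrist")
pose(); x,f,s=fit(w,[.587,.121,0.],.206); print(x,s)
s=r.snapshot("scene")
for q in("oil_can_mid","pulley_mid","driver_mid"): print(q,[(np.round(d["centre"],1).tolist(),round(d["score"],2)) for d in r.find_in(s,q)[:1]])
r.finish_job()
```

```text
t 20.7 pos [0.5858 0.0479 0.3569] yaw 0.49 tiltcorr [-0.0012  0.0011  0.    ] F [ 1.1 -1.  -0.1] M [-0.   -0.1  -0.02] op 0.403
[0.58628154 0.12165987 0.01956834] [308  93  25  58 598]
oil_can_mid [([338.2, 178.8], 0.57)]
pulley_mid [([390.5, 267.4], 0.64)]
driver_mid [([276.5, 435.7], 0.98)]
the job is handed in; nothing more can be done
```

The cup is hung on the far wall of the tub, cup outside, snapped onto the rim and up against the yellow stop. I let go and handed the job in at about 21 s.

**One slip:** on the first approach the bin's bottom came down on the rim with about 9 N of push, because I was a few millimetres too far in. I lifted off and went down again further out. The cup had not shifted in the grip.

**Snap:** the push peaked at about 17 N, then the force fell while the hook dropped a further 4–5 mm. From that force I put the tub at about −0.024 m at its lowest. I could not read the tub joint directly.

**Stop:** sliding rubbed with about 9–10 N. At the stop the force rose to about 14 N with almost no motion. I estimate the rubber gave about 1 mm at that point. I pressed lightly once more before letting go.

**Last checks, with the gripper clear of everything:**
- The grip is at a height of 0.207 m; I expected about 0.206 m for a fully home hook.
- The grip is at y 0.1215 m; I expected 0.120 m for contact. The two agree within camera accuracy.
- The cup stayed still over the next pictures.
- The can and the screwdriver were found where they started. The pulley detection was 7 pixels lower than at first, at a lower score (0.64, against 0.94). The arm never went near the pulley, so I take that as detector noise, but I did not confirm it.

I used all 12 pictures before the slide, so the slide, release and final state were checked by measurement only, not by eye.

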